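# Set the rotating polariser stage to the red preset

### The job

Set up this stereo microscope for the next polarised-light class: with a fingertip, gently push the black rotating stage on its base round (its two small pegs are there for the finger) until the white index line on the stage points at the scale line that has the red dot. Only push, do not grip the stage or its pegs, leave it resting at that setting, and leave the other things on the bench where they stand.

Things in the scene. Friction and masses are not known exactly. Their poses are not given: they have to be found in the camera images.
- microscope: White stereo microscope, too heavy to shift. Base 310 x 220 mm, top 58 mm above the bench. Origin: on the bench, on the stage's vertical axis; -x points to the base's front (115 mm), +x to its back (195 mm). A fixed aluminium scale ring (176 mm across, top 66 mm above the bench) lies round the stage, with black lines every 10 degrees, 64 to 73 mm from the axis.
- stage: The dial: black disc, 124 mm across, 12 mm thick, with a grey window. Origin: on its vertical axis, at its underside 66 mm above the bench; top face at 78 mm. Turns about its z (up) either way without stops, needs about 2 N at a peg, stays where left. Its -x axis runs along the white index line (4 mm wide, 37 to 62 mm from the axis, on the top face). Two finger pegs stand on it.
- pole_top (a point): Top of the 25 mm steel pole, 358 mm above the bench, 165 mm behind the stage's axis (+x of the microscope). The microscope head hangs on it swung aside, behind the stage towards +y, from 165 to about 400 mm above the bench. Within 110 mm of the stage's axis nothing stands above the pegs.
- index_point (a point): The point the white index line points at: on the prolonged line, 80 mm from the axis, over the scale ring at the distance of the coloured dots. It turns with the stage.
- peg_a (a point): Middle of the first finger peg's top face, 96 mm above the bench. Upright cylinder of 10 mm diameter standing 18 mm above the stage's top, 50 mm from the axis on the stage's +y side (seen from above, 90 degrees clockwise from the index line). It turns with the stage.
- peg_b (a point): The same for the second peg, on the stage's -y side (seen from above, 90 degrees counter-clockwise from the index line).
- dot_red: Red sticker dot, 12 mm across, flat on the scale ring just outside the wanted scale line. Origin: its centre, 80 mm from the axis, 66 mm above the bench. Blue, yellow and green dots of the same size mark settings that are not wanted. The four dots lie at 50 and 100 degrees either side of the base's front; which colour is where changes.
- drink: Small cream drink bottle with red cap and band, 43 mm across, 74 mm tall, loose beside the base. Origin: centre of its underside. To be left alone.
- dish: Whitish translucent Petri dish with lid, 92 mm across, 15 mm tall, loose beside the base. Origin: centre of its underside. To be left alone.
- slidebox: Blue slide box with white paper label, 97 x 82 x 33 mm, loose beside the base. Origin: centre of its underside. To be left alone.
- dropper: Amber dropper bottle with black cap, 34 mm across, 85 mm tall, loose beside the base. Origin: centre of its underside. To be left alone.

How it is judged:
By the outcome, as a careful person would: the job done as asked, in the order asked, and still so for the second after the job is handed in, with the robot touching nothing.
It also fails if it takes over 51 s, if anything falls off the work surface, if the arm or the gripper's body presses on something with over 40 N, if the wrist force passes 120 N, or if a joint passes its speed limit or range.

### The arm

A 6-joint arm with a two-finger parallel gripper is mounted at the origin on the work surface. World frame = base frame: x ahead of the robot, y to its left, z up, the work surface at z = 0. Lengths are in m, angles in rad, forces in N, time in s.
With the tool pointing down it reaches from about 0.325 to 0.775 m from the base axis. Payload 9.3 kg.
Tool frame: the origin (TCP) lies at the very end of the fingers, on their centre line; the grasp point (between the pads) lies 19 mm behind it; z points along the fingers, y is the direction in which the jaws open and shut (so a half turn about z gives the same grasp; the last joint's range is limited). The gripper opens to 85 mm and grips with 20 to 120 N. Pads are 22 mm wide; open, the fingers measure 114 mm over their backs; the gripper's body (76 mm by 85 mm) begins 54 mm behind the grasp point. The pads swing forward as they close: fully open they stand 13 mm farther back than shut.
Start: joints at [-1.426, 0.259, 0.021, 1.334, 0, 1.418], TCP at [0.161, -0.526, 0.231] pointing down, gripper open.
Joint ranges: [-3.04, 3.04], [-0.91, 1.82], [-1.04, 1.36], [-1.92, 1.95], [-1.52, 1.45], [-3.14, 3.14]. Speed limits (rad/s): [2.22, 2.22, 2.79, 3.14, 3.14, 3.14].

### API

Orientations are given as a unit quaternion [w, x, y, z].
In Python, from rig import sensors, cams, hand_in gives the robot as it stands.
- The arm moves only by the shell command python3 -m inch 'ROWS' [OPENING] [FORCE]. ROWS is text: rows parted by semicolons, each of 6 numbers parted by spaces: the shift along the tool's x, y, z in mm, then the turn, a rotation vector about the tool's x, y, z in rad. In form: x y z wx wy wz; .... A call has 1 to 8 rows; each row is the pose to reach, as a shift and turn from the pose commanded when the call began, along the tool's axes at that moment; what a row does not reach only later rows make up. A row lasts 1/12 s, in which the tool goes at most 41.7 mm and 7.16 degrees, less where a joint would pass 70% of its speed; a pose out of reach is approached as far as the arm can. A call with a gripper value outside its range is refused whole. OPENING is the opening in per cent of the stroke, from 0 (shut) to 100 (fully open), set as the call begins (- or left out, the last holds). The fingers move at their own pace and stop on an object; FORCE is the grip in N (left out, the last holds). Time passes only in rows, so rows that repeat a pose let the fingers close. It gives the time, the measured TCP pose, the force and the opening at its end, in the units of the state.
- sensors.observe(): the state, without advancing time (a new reading comes with each control period).
- cams.read_camera(name): name is "side" or "top"; returns a dict with "img" (480x640x3 uint8, red, green, blue), "range_z" (480x640 float32, m along the optical axis (not along the pixel's ray), 0 where there is no reading), "fx", "fy", "cx", "cy" (pixels), "rvec" (rotation vector, rad) and "tvec" (3), from world to camera coordinates, as OpenCV has them. Camera axes: x right, y down, z forward; pixel columns grow to the right and rows downward; lengths in m; the calibration is good to about 2 mm. A picture is of the moment at which its call begins.
- hand_in(): hands the job in, once; it reports no verdict.
Trained networks look in the newest picture that a camera, given by its name, has taken for a name from the list of things; names that differ only in an ending like _2 or _b are one class to them, and where a whole thing is asked for, a point or a joint stands for the part that bears it (a point fixed in the world has none). Each returns a list of dicts, best first, with "confidence" (0 to 1); they miss things now and then, are a little off and sometimes report something else, mostly with a low value. They report only what shows in the picture. A call takes as long as a camera call.
- cams.look_for(label, camera): "bbox" ([left, top, right, bottom] in pixels, round what is visible of it).
- cams.cut_out(label, camera): "pixels" (480x640 bool, what is visible of it) and "bbox" ([left, top, right, bottom] in pixels, round what is visible of it).
- cams.tip_of(label, camera): "pixel" ([row, column] in pixels: a listed point, or the origin of a listed thing).
The state is a dict: "time_s": time; "q": joint angles; "joint_velocities": joint speeds; "tau": joint torques, N m; "tool_pos": TCP position; "ee_rot": TCP orientation; "ft_force": force on the tool from outside, world axes, zero at the start; "moment": the same for the moment, N m; "gripper_width": opening from 0.0 (shut) to 1.0 (fully open).
Only numpy, scipy, OpenCV 4.12 (cv2) and the standard library are available. Lean on these libraries where they do the work, as an engineer would, in place of code of your own. Each camera call takes 0.05 s, during which the arm holds its last target. There are 200 camera calls.

## Working session

There is one attempt and no reset: what is moved stays moved. The work goes in short steps, Python scripts to look and compute and a shell command to move; the robot and the scene stay as the last step left them, time stands still between calls to the robot, and variables do not carry over. Pictures are saved under pics/ and viewed, about 8 in all and at most 12, crops included, and the job is handed in when it is done.

```bash
mkdir -p pics; cat > h.py <<'E'
import numpy as np, cv2
from rig import sensors, cams
def cam(n):
    c=cams.read_camera(n); c['K']=np.array([[c['fx'],0,c['cx']],[0,c['fy'],c['cy']],[0,0,1]]); c['R']=cv2.Rodrigues(np.array(c['rvec'],float))[0]; c['t']=np.array(c['tvec'],float).ravel(); return c
def at_z(c,rc,z):
    d=c['R'].T@np.linalg.inv(c['K'])@np.array([rc[1],rc[0],1.]); o=-c['R'].T@c['t']; return o+d*(z-o[2])/d[2]
def proj(c,p):
    q=c['K']@(c['R']@np.array(p,float)+c['t']); return q[:2]/q[2]
Z=dict(microscope=0,stage=.066,pole_top=.358,index_point=.066,peg_a=.096,peg_b=.096,dot_red=.066,drink=0,dish=0,slidebox=0,dropper=0)
def find(c,n,names=Z):
    for k in names:
        for r in cams.tip_of(k,n)[:3]: print(n,k,np.round(r['confidence'],2),np.round(r['pixel'],1),np.round(at_z(c,r['pixel'],Z[k]),4))
def save(c,f): cv2.imwrite('pics/'+f,c['img'][:,:,::-1])
E
python3 - <<'E'
from h import *
for n in('top','side'):
    c=cam(n); save(c,n+'0.png'); print(n,-c['R'].T@c['t']); find(c,n)
s=sensors.observe();print(s['time_s'],s['tool_pos'],s['ee_rot'],s['gripper_width'])
E
```

```text
top [ 0.39860289 -0.01049869  1.25230789]
top microscope 0.86 [278.4 278.7] [0.5402 0.0932 0.    ]
top microscope 0.33 [268.8 296.3] [0.5695 0.0477 0.    ]
top stage 0.81 [280.7 273.8] [0.526  0.0997 0.066 ]
top pole_top 0.97 [181.5 257.3] [0.6919 0.1228 0.358 ]
top pole_top 0.24 [277.2 275.2] [0.5016 0.0705 0.358 ]
top index_point 0.81 [308.3 283.9] [0.4582 0.0683 0.066 ]
top peg_a 0.87 [280.  254.7] [0.5213 0.1445 0.096 ]
top peg_a 0.77 [269.7 297.4] [0.5543 0.0404 0.096 ]
top peg_b 0.87 [280.  254.7] [0.5213 0.1445 0.096 ]
top peg_b 0.77 [269.7 297.4] [0.5543 0.0404 0.096 ]
top dot_red 0.54 [269.  295.9] [0.5599 0.0457 0.066 ]
top drink 0.51 [303.8 354.1] [ 0.486  -0.1134  0.    ]
top dish 0.68 [239.9 350.7] [ 0.6594 -0.0954  0.    ]
top slidebox 0.7 [277.5 275.3] [0.542  0.1025 0.    ]
top slidebox 0.66 [296.7 208.1] [0.4785 0.2775 0.    ]
top dropper 0.58 [241.8 211.8] [ 0.6281  0.2845 -0.    ]
side [0.2331378  0.55843041 0.75388877]
side microscope 0.69 [374.6 313.7] [0.5298 0.1043 0.    ]
side microscope 0.45 [360.7 355.2] [0.483  0.0296 0.    ]
side stage 0.93 [351.4 314.6] [
[... 279 characters left out ...]
8] [0.5118 0.1427 0.096 ]
side peg_a 0.7 [318.5 324. ] [0.5479 0.0494 0.096 ]
side peg_b 0.74 [361.  310.8] [0.5118 0.1427 0.096 ]
side peg_b 0.7 [318.5 324. ] [0.5479 0.0494 0.096 ]
side dot_red 0.49 [386.7 327.6] [0.4709 0.1499 0.066 ]
side drink 0.83 [321.2 393.7] [ 0.4702 -0.1075  0.    ]
side dish 0.62 [288.  319.6] [ 0.6543 -0.0959  0.    ]
side dish 0.37 [315.8 325.3] [ 0.5959 -0.0329 -0.    ]
side slidebox 0.62 [468.6 282.1] [0.4681 0.2798 0.    ]
side slidebox 0.25 [316.3 323.5] [ 0.5982 -0.0294  0.    ]
side dropper 0.58 [425.3 210.1] [0.6137 0.295  0.    ]
1.2 [ 0.16136604 -0.52580291  0.23130232] [ 3.28886197e-05  9.88937386e-01  1.48333562e-01 -1.43645197e-05] 0.9953630951336125
```

View pics/top0.png

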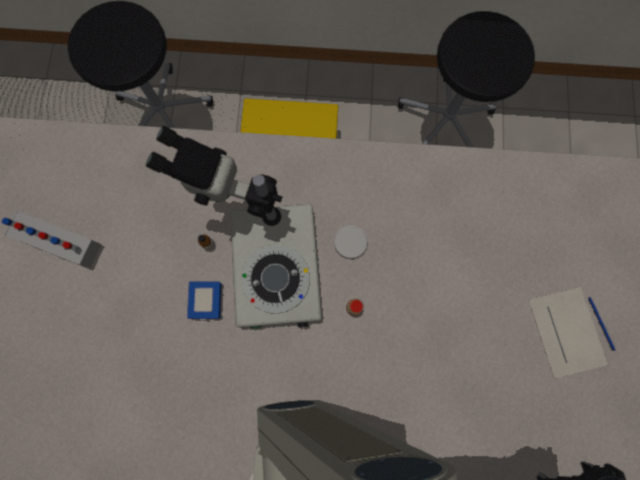

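View pics/side0.png

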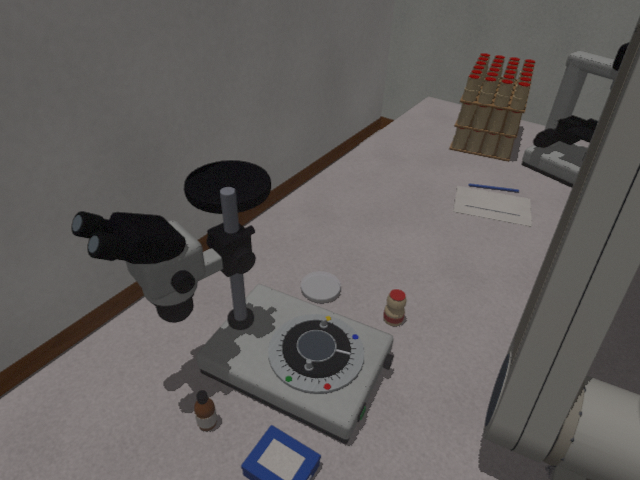

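The red dot is front-left of the base, at about (252,300) in the top view and (327,386) in the side view. The index line points between red and blue, at about (282,297) top and (345,352) side. I'll refine the axis and angles using the four dots.

```bash
cat >> h.py <<'E'
from scipy.optimize import least_squares
def dots(c,guess):
    """colour centroids near axis -> plane z=.066"""
    hsv=cv2.cvtColor(c['img'],cv2.COLOR_RGB2HSV); out={}
    uu,vv=np.meshgrid(np.arange(640),np.arange(480))
    o=-c['R'].T@c['t']; d=np.stack([uu,vv,np.ones_like(uu)],-1)@np.linalg.inv(c['K']).T@c['R']
    s=(.066-o[2])/d[...,2]; P=o+d*s[...,None]; r=np.hypot(P[...,0]-guess[0],P[...,1]-guess[1])
    for k,(a,b) in dict(red=(172,8),yellow=(18,36),green=(45,85),blue=(105,128)).items():
        h=hsv[...,0]; m=((h>=a)&(h<=b)) if a<b else ((h>=a)|(h<=b))
        w=m*(hsv[...,1]>110)*(hsv[...,2]>60)*(r>.066)*(r<.096)
        if w.sum()>2: out[k]=(P[w>0].mean(0)[:2],int(w.sum()))
    return out
def white(c,ax):
    """brightness-weighted index line angle on z=.078"""
    g=c['img'].astype(np.float32).min(2); th=np.radians(np.arange(0,360,1.)); rr=np.arange(.043,.060,.001)
    T,Rr=np.meshgrid(th,rr); X=np.stack([ax[0]+Rr*np.cos(T),ax[1]+Rr*np.sin(T),0*T+.078],-1).reshape(-1,3)
    p=cv2.projectPoints(X,np.array(c['rvec'],float),c['t'],c['K'],None)[0].reshape(*T.shape,2).astype(np.float32)
    return th,cv2.remap(g,p[...,0],p[...,1],cv2.INTER_LINEAR).mean(0)
def measure(c,n,guess=(.53,.1)):
    D=dots(c,guess); ks=list(D); Q=np.array([D[k][0] for k in ks])
    f=least_squares(lambda a:np.hypot(*(Q-a).T)-.080,guess); ax=f.x
    for k in ks: print(n,k,D[k][1],np.round(D[k][0],4),'ang',round(np.degrees(np.arctan2(*(D[k][0]-ax)[::-1]))%360,1))
    th,b=white(c,ax); i=b.argsort()[::-1][:14]; j=b.argmax(); k=(np.arange(j-8,j+9))%360
    w=np.clip(b[k]-np.median(b)-10,0,None); a=np.degrees(np.angle((w*np.exp(1j*th[k])).sum()))%360
    print(n,'axis',np.round(ax,4),'res',np.round(f.fun*1e3,1),'index',round(a,1),'peaks',[(int(np.degrees(th[q])+.5),int(b[q])) for q in i]); return ax,a
E
python3 - <<'E'
from h import *
for n in('top','side'):
    c=cam(n); measure(c,n)
E
```

```text
top red 13 [0.4733 0.1498] ang 138.6
top yellow 16 [0.559  0.0209] ang 288.6
top green 9 [0.5354 0.177 ] ang 88.5
top blue 13 [0.4915 0.0286] ang 238.4
top axis [0.5334 0.0969] res [0.  0.2 0.2 0.1] index 199.4 peaks [(199, 121), (200, 119), (198, 116), (201, 110), (197, 103), (292, 100), (291, 100), (107, 99), (106, 99), (293, 98), (108, 98), (290, 98), (202, 98), (109, 96)]
side red 32 [0.4724 0.1497] ang 138.7
side yellow 20 [0.5571 0.02  ] ang 287.6
side green 23 [0.5343 0.1768] ang 88.9
side blue 20 [0.4905 0.029 ] ang 238.0
side axis [0.5327 0.0967] res [ 0.3  0.5  0.1 -0.2] index 199.4 peaks [(200, 132), (199, 130), (201, 120), (198, 117), (197, 96), (202, 94), (293, 83), (294, 83), (295, 81), (292, 81), (291, 78), (290, 77), (105, 76), (289, 76)]
```

```bash
python3 -m inch '15 -11 0 0 0 0;40 -31 0 0 0 0;70 -54 0 0 0 0;100 -77 0 0 0 0;130 -100 0 0 0 0;160 -123 0 0 0 0;185 -142 0 0 0 0;200 -154 0 0 0 0' 0 20 && python3 -m inch '15 -11 0 0 0 0;40 -31 0 0 0 0;70 -54 0 0 0 0;100 -77 0 0 0 0;130 -100 0 0 0 0;160 -123 0 0 0 0;185 -142 0 0 0 0;200 -154 0 0 0 0'; python3 -c "
from rig import sensors;s=sensors.observe();print(s['q'],s['ee_rot'])"
```

```text
time_s: 1.97
tool_pos: [0.3085, -0.3173, 0.2316]
ee_rot: [0.0, 0.989, 0.149, 0.0]
ft_force: [-0.7, -0.2, -0.1]
gripper_width: 0.001
time_s: 2.63
tool_pos: [0.4547, -0.1114, 0.2314]
ee_rot: [-0.0, 0.989, 0.149, 0.0]
ft_force: [-0.7, -1.7, 0.1]
gripper_width: 0.003
[-4.20235313e-01  1.18481380e-01 -1.57379885e-01  1.29448939e+00
  4.86063015e-04  2.42163888e+00] [-8.43299793e-05  9.88792042e-01  1.49298990e-01  3.18759678e-04]
```

```bash
python3 -m inch '15 -11 0 0 0 -.12;38 -29 0 0 0 -.24;62 -47 0 0 0 -.36;86 -65 0 0 0 -.48;110 -84 0 0 0 -.6;135 -103 0 0 0 -.72;155 -118 0 0 0 -.84;166 -126 0 0 0 -.96' && python3 -m inch '0 0 0 0 0 -.12;0 0 0 0 0 -.24;0 0 0 0 0 -.36;0 0 0 0 0 -.48;0 0 0 0 0 -.6;0 0 0 0 0 -.72;0 0 0 0 0 -.84;0 0 0 0 0 -.96' && python3 -m inch '0 0 0 0 0 -.12;0 0 0 0 0 -.24;0 0 0 0 0 -.36;0 0 0 0 0 -.48;0 0 0 0 0 -.6;0 0 0 0 0 -.72;0 0 0 0 0 -.84;0 0 0 0 0 -.96' && python3 -m inch '0 0 0 0 0 -.12;0 0 0 0 0 -.24;0 0 0 0 0 -.3;0 0 0 0 0 -.3'; python3 -c "
from h import *
s=sensors.observe();print(s['q'],s['tool_pos'],s['ee_rot'])
c=cam('side');save(c,'s1.png');c=cam('top');save(c,'t1.png')"
```

```text
time_s: 3.3
tool_pos: [0.5763, 0.0576, 0.2309]
ee_rot: [-0.0, 0.806, 0.591, 0.0]
ft_force: [0.1, -0.5, 0.2]
gripper_width: -0.001
time_s: 3.97
tool_pos: [0.5751, 0.0552, 0.2313]
ee_rot: [-0.0, 0.443, 0.897, -0.0]
ft_force: [-0.4, -0.3, 0.1]
gripper_width: 0.003
time_s: 4.63
tool_pos: [0.5751, 0.0552, 0.2313]
ee_rot: [-0.0, -0.021, 1.0, 0.0]
ft_force: [-0.7, -0.7, 0.2]
gripper_width: 0.002
time_s: 4.97
tool_pos: [0.5751, 0.0552, 0.2312]
ee_rot: [-0.0, -0.169, 0.986, 0.0]
ft_force: [-0.4, 0.4, 0.1]
gripper_width: -0.002
[-4.95741693e-02  3.06547235e-01  8.91075918e-02  1.35345679e+00
  1.15810342e-05 -3.88520426e-01] [0.57512154 0.0551717  0.23122429] [-4.76008552e-05 -1.68663048e-01  9.85673766e-01  1.65291378e-05]
```

View pics/s1.png

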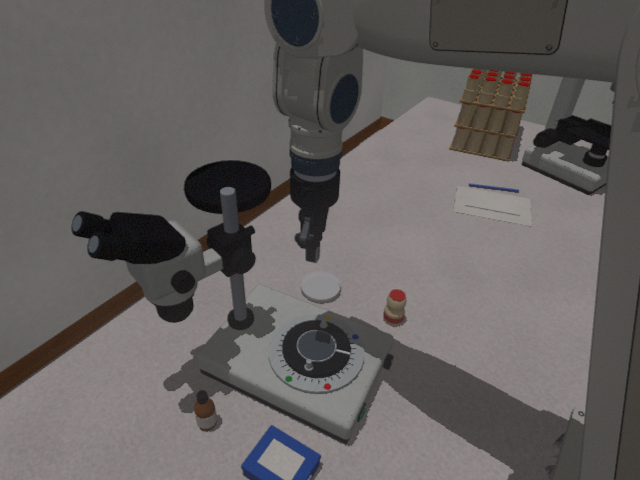

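Image: the gripper (tip at about (313,260)) hovers over the far side of peg_b (324,323), clear of the pole and head. Next I descend beside the peg.

```bash
python3 -m inch '0 0 10 0 0 0;0 0 32 0 0 0;0 0 56 0 0 0;0 0 80 0 0 0;0 0 100 0 0 0;0 0 115 0 0 0;0 0 122 0 0 0;0 0 124 0 0 0' && python3 -m inch '0 0 6 0 0 0;0 0 12 0 0 0;0 0 18 0 0 0;0 0 21 0 0 0;0 0 21 0 0 0'; python3 -c "
from h import *
c=cam('side');cv2.imwrite('pics/s2.png',cv2.resize(c['img'][240:420,220:440,::-1],None,fx=3,fy=3,interpolation=2))
print(proj(c,(.5496,.0496,.096)))
measure(c,'side')"
```

```text
time_s: 5.73
tool_pos: [0.5743, 0.0552, 0.1056]
ee_rot: [-0.001, -0.167, 0.986, 0.0]
ft_force: [-0.4, 0.1, 0.1]
gripper_width: -0.004
time_s: 6.15
tool_pos: [0.5749, 0.0552, 0.0857]
ee_rot: [-0.0, -0.167, 0.986, 0.0]
ft_force: [1.3, -0.4, -0.5]
gripper_width: -0.002
[323.18710416 318.13343518]
side red 32 [0.4724 0.1497] ang 138.5
side yellow 16 [0.5573 0.0199] ang 288.0
side green 23 [0.5343 0.1768] ang 88.7
side blue 18 [0.4902 0.0286] ang 238.1
side axis [0.5324 0.0965] res [ 0.2  0.5  0.3 -0. ] index 199.3 peaks [(200, 144), (199, 143), (198, 130), (201, 129), (197, 107), (202, 100), (105, 85), (104, 85), (106, 83), (103, 82), (107, 82), (196, 82), (108, 82), (109, 82)]
```

View pics/s2.png

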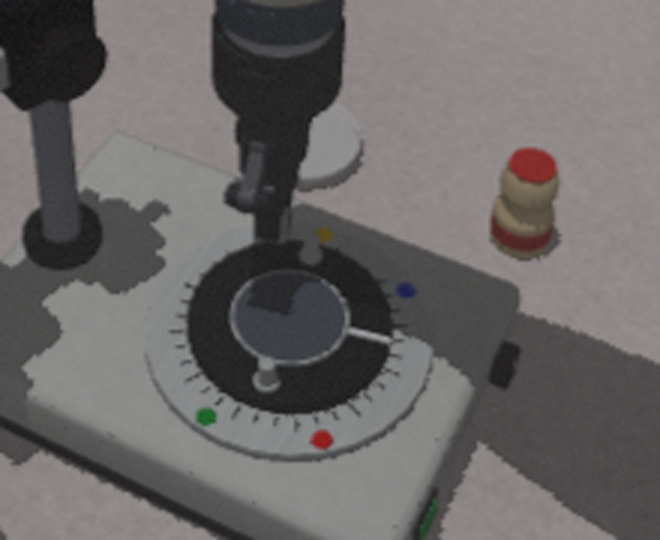

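```bash
python3 -m inch '3 0 0 0 0 0;6 0 0 0 0 0;8 0 0 0 0 0;10 0 0 0 0 0;10 0 0 0 0 0' && python3 -m inch '3.2 -.9 0 0 0 .06;6.5 -1.5 0 0 0 .12;9.7 -2 0 0 0 .18;13 -2.2 0 0 0 .24;16.3 -2.3 0 0 0 .3;19.7 -2.2 0 0 0 .36;22.9 -1.9 0 0 0 .42;26.2 -1.3 0 0 0 .48'; python3 -c "
from h import *
c=cam('side');measure(c,'side')
c=cam('top');measure(c,'top')"
```

```text
time_s: 6.62
tool_pos: [0.5653, 0.0517, 0.0865]
ee_rot: [0.0, -0.167, 0.986, -0.0]
ft_force: [-0.5, 0.1, 0.0]
gripper_width: 0.004
time_s: 7.28
tool_pos: [0.542, 0.0415, 0.0866]
ee_rot: [0.001, 0.073, 0.997, -0.0]
ft_force: [2.0, -2.6, -1.4]
gripper_width: -0.002
side red 32 [0.4724 0.1497] ang 138.5
side green 23 [0.5343 0.1768] ang 88.5
side blue 18 [0.4902 0.0286] ang 238.3
side axis [0.5322 0.0968] res [-0.1  0.1  0.1] index 174.1 peaks [(174, 148), (175, 145), (173, 137), (176, 125), (172, 113), (177, 93), (171, 84), (77, 82), (78, 81), (82, 81), (83, 81), (84, 80), (76, 80), (81, 80)]
top green 9 [0.5354 0.177 ] ang 86.0
top axis [0.5298 0.0972] res [0.] index 0.0 peaks [(183, 104), (44, 104), (184, 104), (45, 104), (182, 104), (166, 104), (147, 104), (148, 104), (167, 104), (165, 104), (146, 104), (185, 104), (181, 104), (149, 104)]
```

```bash
python3 -m inch '3.2 -.9 0 0 0 .06;6.5 -1.5 0 0 0 .12;9.7 -2 0 0 0 .18;13 -2.2 0 0 0 .24;16.3 -2.3 0 0 0 .3;19.7 -2.2 0 0 0 .36;22.9 -1.9 0 0 0 .42;26.2 -1.3 0 0 0 .48' && python3 -m inch '0 0 0 0 0 0;0 0 0 0 0 0'; python3 -c "
from h import *
c=cam('side');measure(c,'side')"
```

```text
time_s: 8.05
tool_pos: [0.5156, 0.044, 0.0865]
ee_rot: [0.0, 0.307, 0.952, -0.0]
ft_force: [0.6, -3.3, -0.8]
gripper_width: 0.0
time_s: 8.22
tool_pos: [0.5153, 0.0446, 0.0864]
ee_rot: [-0.0, 0.305, 0.952, 0.0]
ft_force: [-0.6, -0.2, 0.3]
gripper_width: 0.003
side red 32 [0.4724 0.1497] ang 138.6
side yellow 5 [0.5583 0.0243] ang 290.2
side green 24 [0.534  0.1768] ang 88.1
side blue 18 [0.4902 0.0286] ang 239.1
side axis [0.5314 0.0976] res [-1.2 -2.  -0.7  0.4] index 145.8 peaks [(146, 151), (145, 149), (147, 138), (144, 130), (148, 112), (143, 97), (38, 89), (39, 88), (37, 88), (36, 86), (40, 86), (41, 85), (58, 83), (57, 82)]
```

```bash
cat >> h.py <<'E'
def idx(c,ax=(.5326,.0967)):
    th,b=white(c,np.array(ax)); j=b.argmax(); k=np.arange(j-8,j+9)%360
    w=np.clip(b[k]-np.median(b)-10,0,None); D=dots(c,ax)
    r=D['red'][0]-ax
    print('index',round(np.degrees(np.angle((w*np.exp(1j*th[k])).sum()))%360,2),'red',round(np.degrees(np.arctan2(r[1],r[0])),2),round(np.hypot(*r),4))
E
python3 -c "
from h import *
for i in range(2): idx(cam('side'))
s=sensors.observe();print(s['ft_force'])"
```

```text
index 145.7 red 138.64 0.0803
index 145.69 red 138.74 0.0804
[-0.56674912 -0.67173294 -0.04787005]
```

```bash
python3 -m inch '1.1 -.3 0 0 0 .02;2.1 -.6 0 0 0 .04;3.2 -.9 0 0 0 .06;4.3 -1.1 0 0 0 .08;5.1 -1.3 0 0 0 .095;5.6 -1.4 0 0 0 .105;5.6 -1.4 0 0 0 .105;5.6 -1.4 0 0 0 .105'; python3 -c "
from h import *
for i in range(2): idx(cam('side'))"
```

```text
time_s: 9.03
tool_pos: [0.5098, 0.0467, 0.0863]
ee_rot: [-0.0, 0.356, 0.934, 0.0]
ft_force: [2.3, 0.3, -0.1]
gripper_width: 0.003
index 139.6 red 138.64 0.0803
index 139.6 red 138.64 0.0803
```

```bash
python3 -m inch '.4 -.1 0 0 0 .008;.7 -.2 0 0 0 .013;.9 -.2 0 0 0 .016;.9 -.2 0 0 0 .016;.9 -.2 0 0 0 .016'; python3 -c "
from h import *
c=cam('side');idx(c);cv2.imwrite('pics/s3.png',cv2.resize(c['img'][290:410,250:390,::-1],None,fx=5,fy=5,interpolation=2))"
```

```text
time_s: 9.55
tool_pos: [0.5091, 0.0471, 0.0863]
ee_rot: [-0.0, 0.364, 0.931, -0.0]
ft_force: [1.7, -1.1, -0.4]
gripper_width: 0.001
index 138.78 red 138.64 0.0803
```

View pics/s3.png

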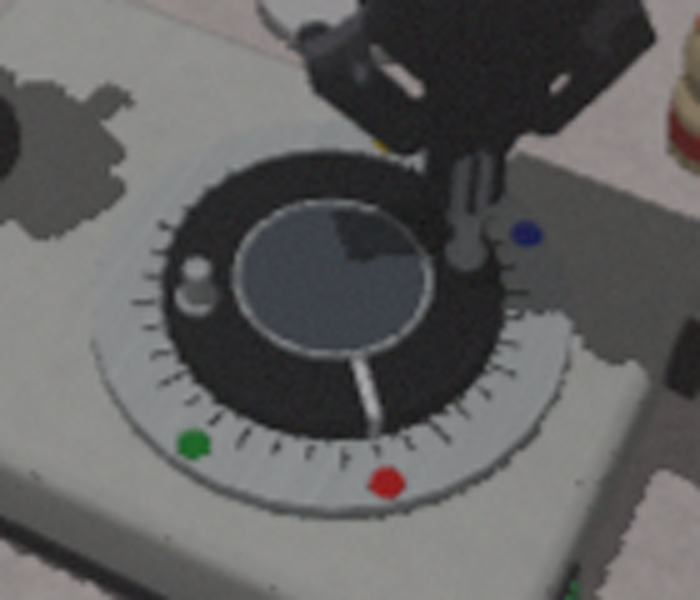

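The index line at (370,400) in the crop points straight at the red dot's scale line (dot at (386,484)). I'll back straight off the peg and lift.

```bash
python3 -m inch '-2 0 0 0 0 0;-5 0 0 0 0 0;-9 0 0 0 0 0;-12 0 0 0 0 0;-12 0 0 0 0 0' && python3 -m inch '-0 0 -8 0 0 0;0 0 -25 0 0 0;0 0 -50 0 0 0;0 0 -75 0 0 0;0 0 -100 0 0 0;0 0 -120 0 0 0;0 0 -135 0 0 0;0 0 -140 0 0 0' && python3 -m inch '-15 0 0 0 0 0;-40 0 0 0 0 0;-65 0 0 0 0 0;-90 0 0 0 0 0;-115 0 0 0 0 0;-130 0 0 0 0 0;-135 0 0 0 0 0;-135 0 0 0 0 0'; python3 -c "
from h import *
c=cam('side');idx(c);measure(c,'side');find(c,'side',['drink','dish','slidebox','dropper','index_point','stage']);save(c,'s4.png')
c=cam('top');measure(c,'top')"
```

```text
time_s: 10.02
tool_pos: [0.5184, 0.0385, 0.0862]
ee_rot: [0.0, 0.364, 0.931, 0.0]
ft_force: [0.3, -0.4, 0.0]
gripper_width: 0.001
time_s: 10.68
tool_pos: [0.5185, 0.039, 0.2293]
ee_rot: [0.002, 0.364, 0.931, 0.001]
ft_force: [-0.3, 0.2, 0.4]
gripper_width: 0.002
time_s: 11.35
tool_pos: [0.6176, -0.0537, 0.2245]
ee_rot: [-0.001, 0.364, 0.931, -0.0]
ft_force: [-0.4, 0.3, 0.5]
gripper_width: 0.002
index 138.77 red 138.64 0.0803
side red 32 [0.4724 0.1497] ang 138.7
side yellow 23 [0.5576 0.0205] ang 288.1
side green 24 [0.534  0.1768] ang 89.0
side blue 20 [0.4905 0.029 ] ang 238.1
side axis [0.5327 0.0968] res [ 0.2  0.3  0.  -0.1] index 138.9 peaks [(139, 150), (138, 145), (140, 138), (137, 126), (141, 114), (136, 91), (33, 89), (32, 89), (34, 88), (224, 88), (225, 87), (31, 86), (228, 85), (35, 85)]
side drink 0.76 [320.2 394.1] [ 0.4708 -0.1106  0.    ]
side dish 0.88 [290.2 320.9] [ 0.6478 -0.0918 -0.    ]
side slidebox 0.87 [469.4 283.1] [0.466  0.2798 0.    ]
side dropper 0.94 [423.  208.2] [0.6194 0.2939 0.    ]
side index_point 0.66 [385.5 326.6] [0.4736 0.1489 0.066 ]
side index_point 0.28 [320.5 390.4] [ 0.4554 -0.047   0.066 ]
side stage 0.74 [349.6 314.7] [0.5334 0.0989 0.066 ]
top red 13 [0.4733 0.1498] ang 138.8
top green 9 [0.5354 0.177 ] ang 88.6
top axis [0.5335 0.0971] res [0. 0.] index 138.7 peaks [(139, 129), (138, 128), (140, 123), (137, 119), (238, 115), (239, 115), (237, 115), (261, 115), (230, 115), (240, 115), (262, 115), (260, 115), (259, 115), (258, 115)]
```

View pics/s4.png

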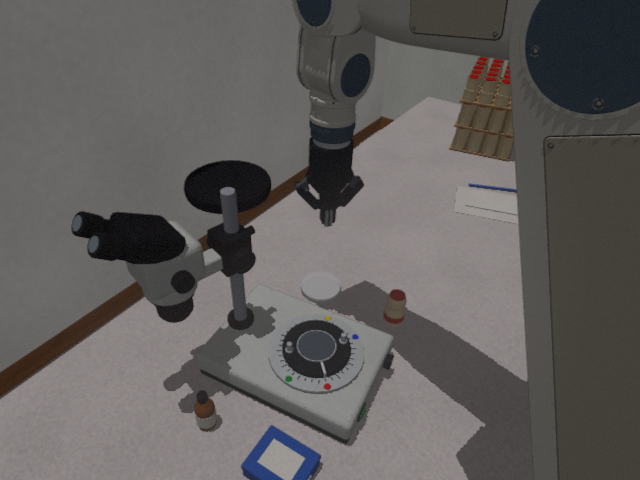

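The index line (322,368) points at the red dot (327,386), everything else stands where it was, and the arm is clear.

```bash
python3 -c "
from rig import hand_in;print(hand_in())"
```

```text
the job is handed in; nothing more can be done
None
```

The stage is set to the red dot and the job is handed in. I pushed it about 61° clockwise with the shut fingertip on the far side of peg_b, then backed straight off and lifted clear.

- **Setting:** after the finger left, the side camera showed the index line at 138.8° and the red dot at 138.6–138.7°. The top camera gave 138.7° and 138.8°. That is agreement within about 0.2°.
- **Forces and time:** the wrist force readings stayed under about 4 N, and the robot's clock was at about 11.4 s when the arm was clear.
- **Other things on the bench:** the drink, dish, slide box and dropper show in the same places in the picture. The networks' positions for them differed by up to about 8 mm from the first look, about as much as their own scatter.
- **Checks that failed or disagreed:** mid-push the top camera could not see the line because the arm was in the way. One side-camera axis fit was also off because the yellow dot was partly hidden, so I used the earlier axis for the final approach.

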